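Fill the flange carrier and hold it up level for the lathe

TASK

Complete the carrier for the lathe: seat the two flange blanks waiting on the black infeed plate fully in the carrier's two empty pockets while the carrier stands on its yellow station, and let go of them. Then take the full carrier by its handle, lift it about 10 cm clear of the station, keeping it level all the way, and finish while still holding it there, steady and level with all four blanks seated. Leave the oil can, the ring gauge and the spanner where they are.

Things in the scene. Friction and masses are not known exactly. Their poses are not given: they have to be found in the camera images.
- carrier: loose blue plastic carrier plate, 140 (its x) by 172 (its y) by 12 mm thick, 0.30 to 0.46 kg, with four round blind pockets (57 mm wide, 6 mm deep) in two rows of two, one row on each side of an aluminium bridge handle that runs along its x over the middle. Origin: centre of the underside; z up. Full or with both rows equal it balances under the middle of the handle
- handle (a point): centre of the handle's grip bar: bar 128 mm long (carrier x), 16 mm wide (carrier y), 24 mm tall, flat-sided, its centre 60 mm and its top 72 mm above the carrier's underside; carried by one 14 mm wide post near each end, open in the middle. Axes as the carrier's
- pocket0 (a point): centre of the floor of the carrier pocket at x 32, y 50 mm in the carrier's frame; the floor is 6 mm above the carrier's underside, 6 mm below the plate's top. At the start it is filled
- pocket1 (a point): centre of the floor of the carrier pocket at x -32, y 50 mm in the carrier's frame; the floor is 6 mm above the carrier's underside, 6 mm below the plate's top. At the start it is filled
- pocket2 (a point): centre of the floor of the carrier pocket at x 32, y -50 mm in the carrier's frame; the floor is 6 mm above the carrier's underside, 6 mm below the plate's top. At the start it is empty
- pocket3 (a point): centre of the floor of the carrier pocket at x -32, y -50 mm in the carrier's frame; the floor is 6 mm above the carrier's underside, 6 mm below the plate's top. At the start it is empty
- blank_a: one of four identical turned aluminium flange blanks, about 90 g: a disc 54 mm across and 10 mm thick with a round hub 26 mm across on top, rising 22 mm above the disc (32 mm in all). Origin: centre of the underside, z up. Two of the four start seated in the carrier, two stand on the infeed plate (which ones varies)
- blank_b: one of four identical turned aluminium flange blanks, about 90 g: a disc 54 mm across and 10 mm thick with a round hub 26 mm across on top, rising 22 mm above the disc (32 mm in all). Origin: centre of the underside, z up. Two of the four start seated in the carrier, two stand on the infeed plate (which ones varies)
- blank_c: one of four identical turned aluminium flange blanks, about 90 g: a disc 54 mm across and 10 mm thick with a round hub 26 mm across on top, rising 22 mm above the disc (32 mm in all). Origin: centre of the underside, z up. Two of the four start seated in the carrier, two stand on the infeed plate (which ones varies)
- blank_d: one of four identical turned aluminium flange blanks, about 90 g: a disc 54 mm across and 10 mm thick with a round hub 26 mm across on top, rising 22 mm above the disc (32 mm in all). Origin: centre of the underside, z up. Two of the four start seated in the carrier, two stand on the infeed plate (which ones varies)
- station: fixed yellow plate 156 by 188 by 15 mm on the table on which the carrier rests; origin: centre of its underside at table height; it may be left or right of the middle
- infeed: fixed black rubber-topped plate 130 by 170 by 21 mm on which the two waiting blanks stand; origin: centre of its underside at table height; on the other side from the station
- oil_can: red closed can, 52 mm across, 80 mm high, a bystander; origin: centre of its underside
- ring_gauge: brass ring gauge lying flat, 72 mm outside, 44 mm inside, 18 mm high, a bystander; origin: centre of its underside
- spanner: steel spanner 150 mm long lying flat, a bystander; origin: middle of its underside
Mind the look-alikes: they are no part of the job. Leave any purple or red look-alike of the blank_c alone.

How it is judged:
By the outcome, as a careful person would: the job done as asked, in the order asked, and still so for the second after the job is handed in, while the arm keeps its last pose, push and grip.
It also fails if it takes over 66 s, if anything falls off the work surface, if the arm or the gripper's body presses on something with over 40 N, if the wrist force passes 120 N, or if a joint passes its speed limit or range.

ROBOT

A 6-joint arm with a two-finger parallel gripper is mounted at the origin on the work surface. World frame = base frame: x ahead of the robot, y to its left, z up, the work surface at z = 0. Lengths are in m, angles in rad, forces in N, time in s.
With the tool pointing down it reaches from about 0.3 to 0.75 m from the base axis. Payload 8.5 kg.
Tool frame: the origin (TCP) lies between the finger pads; the fingertips stand 19 mm ahead of it and the grasp point (between the pads) is the TCP; z points along the fingers, y is the line along which they close (so a half turn about z gives the same grasp; the last joint's range is limited). The gripper opens to 88 mm and grips with 3 to 60 N. Pads are 18 mm wide; open, the fingers measure 123 mm over their backs; the gripper's body (75 mm by 187 mm) begins 45 mm behind the grasp point.
Start: joints at [-1.533, 0.381, 1.297, -0, 1.464, -0.215], TCP at [0.138, -0.533, 0.258] pointing down, gripper open.
Joint ranges: [-3.11, 3.11], [-0.89, 2.33], [0.22, 2.48], [-1.42, 4.56], [0.17, 2.85], [-2.88, 2.88]. Speed limits (rad/s): [2.39, 2.39, 3.14, 3.14, 3.14, 3.14].

INTERFACE

Orientations are given as a rotation vector (axis times angle).
In Python, from rig import get_state, vision, order gives the robot as it stands. The module is installed in compiled form; this text tells all that it offers.
- The arm moves only by the tool apply_moves, never from a script. Its argument "commands" is a list of rows, each a list of 7 numbers: the turn, a rotation vector about the tool's x, y, z in rad, then the shift along the tool's x, y, z in cm, then the opening, from 0 (shut) to 1 (fully open). A call has 1 to 8 rows; each row shifts and turns the commanded pose from where the row before left it, along the tool's axes as they then stand; what a row does not reach is not made up. A row lasts 1/8 s, in which the tool goes at most 62.5 mm and 10.7 degrees, less where a joint would pass 70% of its speed; a pose out of reach is approached as far as the arm can. A call with a gripper value outside its range is refused whole. The fingers move at their own pace and stop on an object; the grip force is fixed at half the most. Time passes only in rows, so rows that do not move let the fingers close. It gives the time, the measured TCP pose, the force, the opening and the grip force at its end, in the units of the state.
- get_state(): the state, without advancing time (a new reading comes with each control period).
- vision.camera(name): name is "scene" or "top" or "wrist"; returns a dict with "color" (420x560x3 uint8, blue, green, red), "camera_matrix" (3x3 intrinsics, pixels), "extrinsics" (4x4, takes a point from camera to world coordinates). Camera axes: x right, y down, z forward; pixel columns grow to the right and rows downward; lengths in m; the calibration is good to about 2 mm. The wrist camera is an equidistant fisheye: a pixel r from the principal point sees the ray r / f radians off the axis. A picture is of the moment at which its call begins. There is no depth.
- order.close_job(): hands the job in; it is judged then, once.
The state is a dict: "t": time; "joint_positions": joint angles; "joint_vel": joint speeds; "tau": joint torques, N m; "ee_pos": TCP position; "orientation": TCP orientation; "ft_force": force on the tool from outside, world axes, zero at the start; "torque": the same for the moment, N m; "opening": finger opening in m; "finger_force": force on a finger pad.
Only numpy, scipy, OpenCV 4.12 (cv2) and the standard library are available. Lean on these libraries where they do the work, as an engineer would, in place of code of your own. Each camera call takes 0.05 s, during which the arm holds its last target. There are 200 camera calls.

## Working session

There is one attempt and no reset: what is moved stays moved. The work goes in short steps, Python scripts to look and compute and a tool call to move; the robot and the scene stay as the last step left them, time stands still between calls to the robot, and variables do not carry over. Pictures are saved under pics/ and viewed, at most 10 in all, crops included, and the job is handed in when it is done.

Besides the shell and the picture viewer there is one more tool, called after "Call:" in YAML: its name, and indented under it one key for each argument. apply_moves: Moves the arm, as the interface text tells. Its arguments: {"type":"object","properties":{"commands":{"type":"array","items":{"type":"array","items":{"type":"number"}}}},"required":["commands"]}

```bash
mkdir -p pics; python3 - <<'E'
from rig import get_state, vision
import cv2,numpy as np
s=get_state();print(s)
for n in("top","scene"):
    c=vision.camera(n);print(n,c["camera_matrix"],c["extrinsics"]);cv2.imwrite(f"pics/{n}0.png",c["color"])
E
```

```text
{'t': 0.0, 'joint_positions': array([-1.53327175e+00,  3.81165855e-01,  1.29826172e+00,  2.21271270e-05,
        1.46365043e+00, -2.15279688e-01]), 'joint_vel': array([-0.00073589, -0.00075046,  0.00132351, -0.00101733,  0.00125122,
       -0.00021823]), 'tau': array([ 1.19110323e-04, -4.37930739e+01, -2.24553376e+01,  7.13159353e-02,
        3.53013945e-02, -1.17556178e-04]), 'ee_pos': array([ 0.13756926, -0.53223835,  0.25715363]), 'orientation': array([-3.11506337e+00, -3.95857422e-01, -2.41400243e-04]), 'ft_force': array([ 0.23696974, -0.44078216,  1.01474007]), 'torque': array([-0.05393215,  0.02544638, -0.05887454]), 'finger_force': 0.0, 'opening': 0.0883778084343128}
top [[497.33752507   0.         290.3806055 ]
 [  0.         497.33752507 205.06904617]
 [  0.           0.           1.        ]] [[-0.01390472 -0.98402182  0.17750413  0.3323375 ]
 [-0.99938475  0.01939336  0.02922366 -0.02001752]
 [-0.03219912 -0.17698857 -0.98368606  1.21409152]
 [ 0.          0.          0.          1.        ]]
scene [[545.69901822   0.         276.89978415]
 [  0.         545.69901822 207.27714224]
 [  0.           0.           1.        ]] [[ 5.71338485e-01  6.29982423e-01 -5.26017568e-01  1.25180640e+00]
 [ 8.20713980e-01 -4.39300937e-01  3.65298851e-01 -4.80948494e-01]
 [-9.48154961e-04 -6.40419264e-01 -7.68024913e-01  1.09882528e+00]
 [ 0.00000000e+00  0.00000000e+00  0.00000000e+00  1.00000000e+00]]
```

View pics/top0.png

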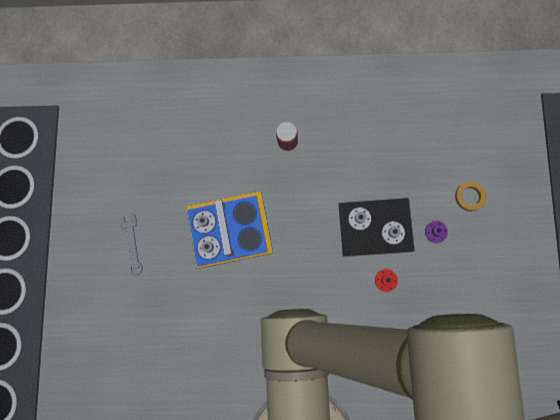

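View pics/scene0.png

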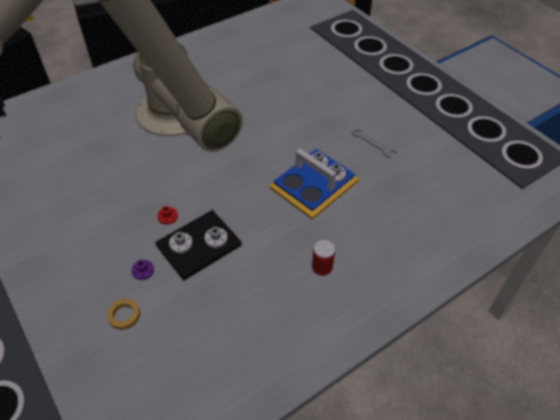

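The top view shows the carrier at about (230,230) with the empty pockets at (245,213) and (249,238). The infeed is at about (376,227), with silver blanks at (360,218) and (393,232). The purple (436,231) and red (386,280) look-alikes are to be left alone. I'll enlarge these regions.

```bash
python3 - <<'E'
import cv2,numpy as np
a=cv2.imread("pics/top0.png")
f=lambda x,y,w,h:cv2.resize(a[y:y+h,x:x+w],None,fx=8,fy=8,interpolation=cv2.INTER_CUBIC)
L=f(182,186,96,37*2);R=f(335,194,84,66)
cv2.imwrite("pics/cl.png",L);cv2.imwrite("pics/cr.png",R)
E
```

```text
(no output)
```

View pics/cl.png

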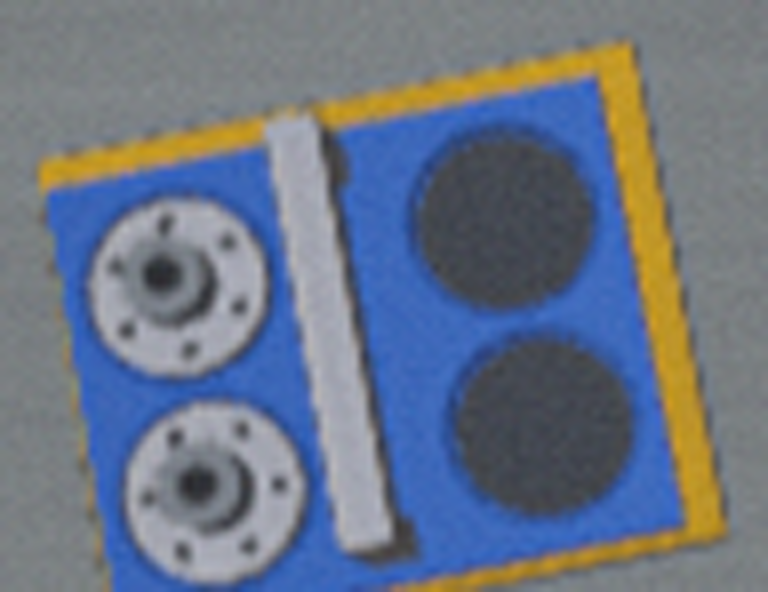

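View pics/cr.png

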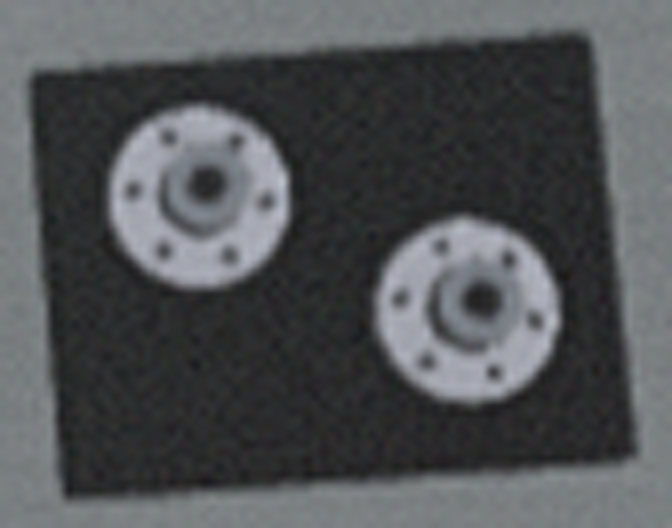

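```bash
cat > h.py <<'E'
import numpy as np,cv2
from rig import get_state, vision
from scipy.spatial.transform import Rotation as R
def ray(c,uv,z,fish=False):
    K=c["camera_matrix"];T=c["extrinsics"]
    d=np.array([(uv[0]-K[0,2])/K[0,0],(uv[1]-K[1,2])/K[1,1],1.])
    if fish:
        r=np.hypot(d[0],d[1]); d=np.array([d[0]/r*np.sin(r),d[1]/r*np.sin(r),np.cos(r)])
    d=T[:3,:3]@d; o=T[:3,3]; return (o+d*(z-o[2])/d[2])
E
python3 - <<'E'
from h import *
c=vision.camera("top")
def p(x,y,ox,oy,z):return ray(c,((x+.5)/8-.5+ox,(y+.5)/8-.5+oy),z)[:2]
l=lambda x,y,z:p(x,y,182,186,z)
P={k:v for k,v in dict(pu=l(502,217,.027),pl=l(540,424,.027),su=l(180,288,.031),sl=l(215,492,.031),c1=l(48,188,.027),c2=l(600,78,.027),c3=l(688,522,.027),
b=np.mean([l(265,125,.087),l(315,115,.087),l(393,545,.087),l(342,553,.087)],0),bu=l(290,120,.087),bl=l(367,549,.087),
w1=p(199,197,335,194,.031),w2=p(468,309,335,194,.031),h1=p(206,182,335,194,.053),h2=p(480,298,335,194,.053)).items()}
for k,v in P.items():print(k,v.round(4))
ctr=np.mean([P[k] for k in('pu','pl','su','sl')],0);print('ctr',ctr)
for a,b in(('pu','pl'),('su','sl'),('pu','su'),('pl','sl'),('c1','c2'),('c2','c3'),('bu','bl')):
    d=P[a]-P[b];print(a,b,np.linalg.norm(d),np.degrees(np.arctan2(d[1],d[0])))
s=get_state();print(R.from_rotvec(s['orientation']).as_matrix().round(4),s['ee_pos'])
E
```

```text
pu [0.53   0.1274]
pl [0.4667 0.1157]
su [0.5094 0.2244]
sl [0.4475 0.2129]
c1 [0.5416 0.2663]
c2 [0.5724 0.0975]
c3 [0.4365 0.0714]
b [0.4874 0.1698]
bu [0.5497 0.1816]
bl [0.4251 0.1582]
w1 [ 0.5106 -0.1499]
w2 [ 0.4755 -0.2283]
h1 [ 0.5117 -0.1498]
h2 [ 0.476  -0.2281]
ctr [0.48840396 0.17010382]
pu pl 0.06431739515557591 10.406390162195882
su sl 0.06298210111196358 10.603778141419692
pu su 0.0992343780071687 -78.05610957459899
pl sl 0.0989905677632974 -78.82556977969037
c1 c2 0.17160007912344835 100.32993237571448
c2 c3 0.1383255174339941 10.882116181595913
bu bl 0.12672911162187453 10.679468472477668
[[ 9.682e-01  2.501e-01 -1.000e-04]
 [ 2.501e-01 -9.682e-01  1.100e-03]
 [ 2.000e-04 -1.000e-03 -1.000e+00]] [ 0.13755807 -0.53233296  0.25730049]
```

Positions agree with the given sizes to about 1 mm: carrier centre (0.488, 0.170) at 10.7°, blanks at (0.511, -0.150) and (0.4757, -0.228). I'll rotate the tool so that its closing line lies along the carrier's x.

Call:
apply_moves:
  commands:
    - [0, 0, -0.186, 0, 0, 0, 1]
    - [0, 0, -0.186, 0, 0, 0, 1]
    - [0, 0, -0.186, 0, 0, 0, 1]
    - [0, 0, -0.186, 0, 0, 0, 1]
    - [0, 0, -0.186, 0, 0, 0, 1]
    - [0, 0, -0.186, 0, 0, 0, 1]
    - [0, 0, -0.186, 0, 0, 0, 1]
    - [0, 0, -0.186, 0, 0, 0, 1]

```text
t: 1.15
ee_pos: [0.1376, -0.5324, 0.2575]
orientation: [-2.017, -2.408, -0.001]
ft_force: [-0.3, -0.0, -0.8]
opening: 0.0885
finger_force: 0.0
```

```bash
cat >> h.py <<'E'
def go(x,y,z,xang=None):
    "tool-frame shift (cm) to the target, tool x heading now, turn about tool z needed, and tilt"
    s=get_state();M=R.from_rotvec(s['orientation']).as_matrix()
    d=M.T@(np.array([x,y,z])-s['ee_pos'])*100
    a=np.degrees(np.arctan2(M[1,0],M[0,0]))
    print('t',round(s['t'],2),'ee',s['ee_pos'].round(4),'xang',round(a,2),'z',M[:,2].round(4),'shift cm',d.round(2),'F',s['ft_force'].round(1),'open',round(s['opening'],4))
    if xang is not None: print('turn tz',round(-np.radians(xang-a),4))
E
python3 -c "
from h import *
go(.511,-.150,.16,100.7)"
```

```text
t 1.15 ee [ 0.1376 -0.5324  0.2575] xang 100.09 z [ 0.e+00  6.e-04 -1.e+00] shift cm [31.1  43.46  9.77] F [-0.3 -0.  -0.8] open 0.0885
turn tz -0.0106
```

Call:
apply_moves:
  commands:
    - [0, 0, -0.0106, 3.6, 5.0, 0, 1]
    - [0, 0, 0, 3.6, 5.0, 0, 1]
    - [0, 0, 0, 3.6, 5.0, 0, 1]
    - [0, 0, 0, 3.6, 5.0, 0, 1]
    - [0, 0, 0, 3.6, 5.0, 0, 1]
    - [0, 0, 0, 3.6, 5.0, 0, 1]
    - [0, 0, 0, 3.6, 5.0, 0, 1]
    - [0, 0, 0, 3.6, 5.0, 0, 1]

```text
t: 2.15
ee_pos: [0.4809, -0.1761, 0.2577]
orientation: [2.012, 2.413, -0.0]
ft_force: [1.6, -0.9, 0.3]
opening: 0.0877
finger_force: 0.0
```

```bash
python3 -c "
from h import *
go(.511,-.150,.15,100.7)"
```

```text
t 2.15 ee [ 0.4809 -0.1761  0.2577] xang 100.35 z [-0.e+00 -1.e-04 -1.e+00] shift cm [ 2.03  3.43 10.77] F [ 1.6 -0.9  0.3] open 0.0877
turn tz -0.0062
```

Call:
apply_moves:
  commands:
    - [0, 0, -0.0062, 1.0, 1.7, 4.0, 1]
    - [0, 0, 0, 1.0, 1.7, 4.0, 1]
    - [0, 0, 0, 0, 0, 2.7, 1]
    - [0, 0, 0, 0, 0, 0, 1]
    - [0, 0, 0, 0, 0, 0, 1]
    - [0, 0, 0, 0, 0, 0, 1]

```text
t: 2.9
ee_pos: [0.5099, -0.1524, 0.152]
orientation: [2.004, 2.417, 0.001]
ft_force: [0.2, -0.2, 0.1]
opening: 0.088
finger_force: 0.0
```

```bash
python3 - <<'E'
from h import *
go(.511,-.150,.053,100.7)
c=vision.camera("wrist");print(c["camera_matrix"],c["extrinsics"].round(4));cv2.imwrite("pics/w1.png",c["color"])
E
```

```text
t 2.9 ee [ 0.5099 -0.1524  0.152 ] xang 100.68 z [ 0.0021 -0.0012 -1.    ] shift cm [0.23 0.13 9.9 ] F [ 0.2 -0.2  0.1] open 0.088
turn tz -0.0003
[[325.1922621    0.         278.29019043]
 [  0.         325.1922621  208.67296069]
 [  0.           0.           1.        ]] [[ 9.827e-01  1.771e-01  5.390e-02  4.962e-01]
 [ 1.852e-01 -9.415e-01 -2.815e-01 -8.060e-02]
 [ 9.000e-04  2.866e-01 -9.581e-01  2.773e-01]
 [ 0.000e+00  0.000e+00  0.000e+00  1.000e+00]]
```

View pics/w1.png

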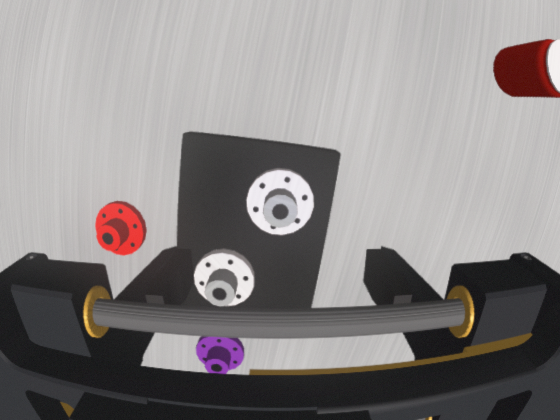

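```bash
python3 - <<'E'
from h import *
c=vision.camera("wrist")
for uv,z in(((280.5,202),.031),((280.5,211),.053),((224,278),.031),((220,293),.053)):print(ray(c,uv,z,True))
E
```

```text
[ 0.51062031 -0.1470748   0.031     ]
[ 0.51058431 -0.14773586  0.053     ]
[ 0.47531669 -0.22306803  0.031     ]
[ 0.4755431  -0.22499126  0.053     ]
```

Call:
apply_moves:
  commands:
    - [0, 0, 0, 0.37, 0.15, 0, 1]
    - [0, 0, 0, 0, 0, 3.5, 1]
    - [0, 0, 0, 0, 0, 3.5, 1]
    - [0, 0, 0, 0, 0, 1.9, 1]
    - [0, 0, 0, 0, 0, 1.0, 1]
    - [0, 0, 0, 0, 0, 0, 1]
    - [0, 0, 0, 0, 0, 0, 0.15]

```text
t: 3.88
ee_pos: [0.5107, -0.1482, 0.0526]
orientation: [2.004, 2.418, 0.0]
ft_force: [-1.0, -0.8, 0.2]
opening: 0.0801
finger_force: 0.0
```

Call:
apply_moves:
  commands:
    - [0, 0, 0, 0, 0, 0, 0.15]
    - [0, 0, 0, 0, 0, 0, 0.15]
    - [0, 0, 0, 0, 0, 0, 0.15]
    - [0, 0, 0, 0, 0, 0, 0.15]

```text
t: 4.38
ee_pos: [0.5104, -0.148, 0.0518]
orientation: [2.005, 2.419, 0.0]
ft_force: [0.3, 0.3, 0.5]
opening: 0.0401
finger_force: 0.0
```

Call:
apply_moves:
  commands:
    - [0, 0, 0, 0, 0, 0, 0.1]
    - [0, 0, 0, 0, 0, 0, 0.1]
    - [0, 0, 0, 0, 0, 0, 0.1]
    - [0, 0, 0, 0, 0, -1.5, 0.1]
    - [0, 0, 0, 0, 0, -4, 0.1]
    - [0, 0, 0, 0, 0, -4, 0.1]
    - [0, 0, 0, 0, 0, -3, 0.1]

```text
t: 5.25
ee_pos: [0.5104, -0.148, 0.1795]
orientation: [2.003, 2.417, 0.001]
ft_force: [-0.7, 0.2, -0.6]
opening: 0.0249
finger_force: 30.0
```

```bash
python3 -c "
from h import *
go(.529,.127,.175,100.7)"
```

```text
t 5.25 ee [ 0.5104 -0.148   0.1795] xang 100.71 z [ 0.0019 -0.0011 -1.    ] shift cm [26.68  6.94  0.42] F [-0.7  0.2 -0.6] open 0.0249
turn tz 0.0001
```

Call:
apply_moves:
  commands:
    - [0, 0, 0, 4.45, 1.16, 0, 0.1]
    - [0, 0, 0, 4.45, 1.16, 0, 0.1]
    - [0, 0, 0, 4.45, 1.16, 0, 0.1]
    - [0, 0, 0, 4.45, 1.16, 0, 0.1]
    - [0, 0, 0, 4.45, 1.16, 0, 0.1]
    - [0, 0, 0, 4.45, 1.16, 3, 0.1]
    - [0, 0, 0, 0, 0, 2.5, 0.1]
    - [0, 0, 0, 0, 0, 0, 0.1]

```text
t: 6.25
ee_pos: [0.5284, 0.1276, 0.1212]
orientation: [-2.002, -2.418, 0.003]
ft_force: [-0.1, -0.6, -0.3]
opening: 0.0255
finger_force: 30.0
```

Call:
apply_moves:
  commands:
    - [0, 0, 0, 0, 0, 0, 0.1]
    - [0, 0, 0, 0, 0, 0, 0.1]

```text
t: 6.5
ee_pos: [0.5297, 0.1268, 0.123]
orientation: [2.005, 2.417, 0.002]
ft_force: [-0.1, -0.7, -0.8]
opening: 0.0251
finger_force: 30.0
```

```bash
python3 - <<'E'
from h import *
go(.529,.127,.053,100.7)
c=vision.camera("wrist");cv2.imwrite("pics/w2.png",c["color"]);np.savez("w2.npz",K=c["camera_matrix"],T=c["extrinsics"])
cv2.imwrite("pics/w2.png",cv2.resize(c["color"][120:380,110:450],None,fx=2.3,fy=2.3,interpolation=cv2.INTER_CUBIC))
E
```

```text
t 6.5 ee [0.5297 0.1268 0.123 ] xang 100.65 z [ 0.0021  0.     -1.    ] shift cm [ 0.03 -0.08  7.  ] F [-0.1 -0.7 -0.8] open 0.0251
turn tz -0.0008
```

View pics/w2.png

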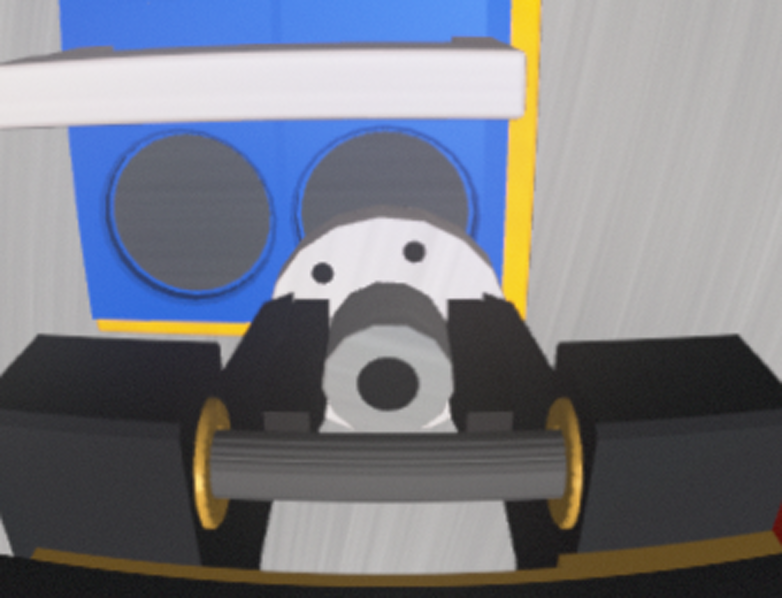

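```bash
python3 - <<'E'
from h import *
d=np.load("w2.npz");c=dict(camera_matrix=d["K"],extrinsics=d["T"])
ux=np.array([-.1857,.9826]);uy=np.array([.9826,.1857]) # tool x,y
f=lambda x,y,z:ray(c,(x/2.3+110,y/2.3+120),z,True)[:2]
o=np.array([.5297,.1268])
for n,x,y,z in(("pl",191,213,.027),("pu l",296,213,.027),("pu r",478,213,.027),("pu top",387,127,.027),("pl top",187,128,.027),("pl bot",195,298,.027),("hub",388,383,.124),("disctop",388,217,.102),("bar R",525,82,.075)):
    p=f(x,y,z);print(n,p.round(4),"rel tool mm",(1e3*np.array([(p-o)@ux,(p-o)@uy])).round(1))
E
```

```text
pl [0.4679 0.1193] rel tool mm [  4.1 -62.1]
pu l [0.5011 0.1256] rel tool mm [  4.1 -28.3]
pu r [0.5568 0.136 ] rel tool mm [ 4.  28.4]
pu top [0.524  0.1574] rel tool mm [31.1  0. ]
pl top [0.4634 0.1463] rel tool mm [ 31.5 -61.5]
pl bot [0.4721 0.0902] rel tool mm [-25.3 -63.4]
hub [0.5297 0.1271] rel tool mm [0.3 0.1]
disctop [0.5249 0.1529] rel tool mm [26.5  0.2]
bar R [0.5521 0.1831] rel tool mm [51.2 32.5]
```

Call:
apply_moves:
  commands:
    - [0, 0, 0, 0.27, 0, 1.0, 0.1]
    - [0, 0, 0, 0, 0, 2.0, 0.1]
    - [0, 0, 0, 0, 0, 2.0, 0.1]
    - [0, 0, 0, 0, 0, 0.7, 0.1]
    - [0, 0, 0, 0, 0, 0, 0.1]
    - [0, 0, 0, 0, 0, 0, 0.1]
    - [0, 0, 0, 0, 0, 0, 0.1]

```text
t: 7.42
ee_pos: [0.5289, 0.13, 0.0653]
orientation: [2.004, 2.418, 0.001]
ft_force: [-0.8, -0.1, -1.2]
opening: 0.0254
finger_force: 30.0
```

```bash
python3 - <<'E'
from h import *
go(.529,.1293,.053,100.7)
c=vision.camera("wrist");np.savez("w3.npz",K=c["camera_matrix"],T=c["extrinsics"])
cv2.imwrite("pics/w3.png",cv2.resize(c["color"][150:330,150:410],None,fx=3,fy=3,interpolation=cv2.INTER_CUBIC))
E
```

```text
t 7.42 ee [0.5289 0.13   0.0653] xang 100.7 z [ 0.0012  0.     -1.    ] shift cm [-0.07 -0.01  1.23] F [-0.8 -0.1 -1.2] open 0.0254
turn tz 0.0001
```

View pics/w3.png

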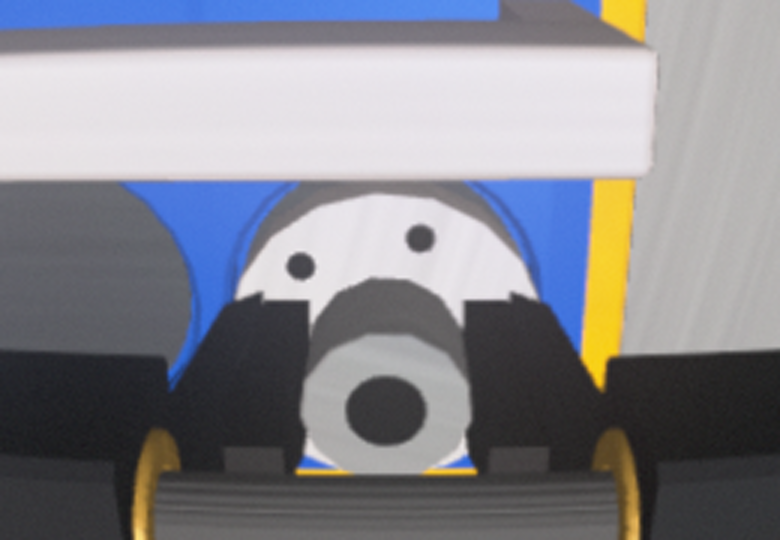

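```bash
python3 - <<'E'
from h import *
from scipy.optimize import least_squares
d=np.load("w3.npz");c=dict(camera_matrix=d["K"],extrinsics=d["T"])
ux=np.array([-.1857,.9826]);uy=np.array([.9826,.1857]);o=np.array([.5289,.130])
def rel(x,y,z):
    p=ray(c,(x/3+150,y/3+150),z,True)[:2]-o;return 1e3*np.array([p@ux,p@uy])
P=np.array([rel(*q,.027) for q in((290,183),(255,220),(238,250),(483,183),(515,220),(538,265))]);print(P.round(1))
print(least_squares(lambda q:np.hypot(*(P-q).T)-28.5,[0,0]).x)
print("hub",rel(386,410,.0663),"disctop",rel(386,195,.0443), "discL",rel(239,290,.0443),"discR",rel(534,290,.0443))
im=cv2.imread("pics/w3.png")[170:330,200:570]
cv2.imwrite("pics/w3b.png",cv2.resize(im,None,fx=2.1,fy=2.1))
E
```

```text
[[ 22.9 -16.7]
 [ 16.  -23.2]
 [ 10.2 -26.6]
 [ 22.9  17.2]
 [ 16.   23.2]
 [  7.3  27.8]]
[-0.15247641  0.08809253]
hub [0.14558054 0.09982341] disctop [26.18359548  0.12222373] discL [  9.77946167 -24.01155029] discR [ 9.75926369 24.4405721 ]
```

View pics/w3b.png

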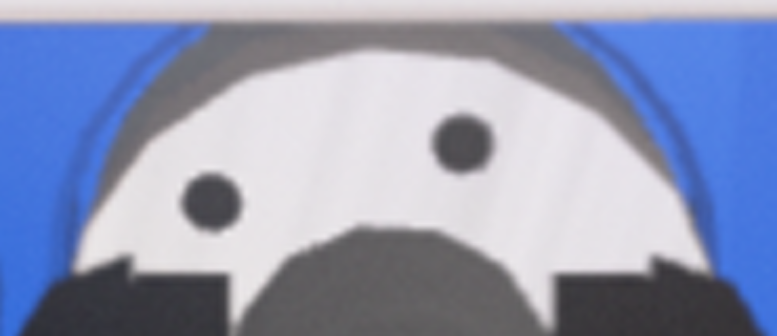

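The pocket rim fit is centred on the blank within about 0.5 mm, so I'll lower it gently.

Call:
apply_moves:
  commands:
    - [0, 0, 0, 0, 0, 0.4, 0.1]
    - [0, 0, 0, 0, 0, 0.3, 0.1]
    - [0, 0, 0, 0, 0, 0.3, 0.1]
    - [0, 0, 0, 0, 0, 0.2, 0.1]
    - [0, 0, 0, 0, 0, 0.1, 0.1]
    - [0, 0, 0, 0, 0, 0, 0.1]
    - [0, 0, 0, 0, 0, 0, 0.1]

```text
t: 8.35
ee_pos: [0.5287, 0.1299, 0.0518]
orientation: [2.005, 2.419, 0.0]
ft_force: [-0.3, -0.7, -0.8]
opening: 0.025
finger_force: 30.0
```

Call:
apply_moves:
  commands:
    - [0, 0, 0, 0, 0, 0.05, 0.1]
    - [0, 0, 0, 0, 0, 0, 0.45]
    - [0, 0, 0, 0, 0, 0, 0.45]
    - [0, 0, 0, 0, 0, 0, 0.45]
    - [0, 0, 0, 0, 0, -2, 0.45]
    - [0, 0, 0, 0, 0, -4, 0.45]
    - [0, 0, 0, 0, 0, -4, 0.45]
    - [0, 0, 0, 0, 0, -2, 0.45]

```text
t: 9.35
ee_pos: [0.5291, 0.13, 0.1733]
orientation: [2.003, 2.417, 0.003]
ft_force: [1.1, 0.0, -0.9]
opening: 0.0396
finger_force: 0.0
```

```bash
python3 - <<'E'
from h import *
go(.4755,-.2255,.16,100.7)
E
```

```text
t 9.35 ee [0.5291 0.13   0.1733] xang 100.71 z [ 2.8e-03  1.0e-04 -1.0e+00] shift cm [-33.93 -11.87   1.32] F [ 1.1  0.  -0.9] open 0.0396
turn tz 0.0001
```

Call:
apply_moves:
  commands:
    - [0, 0, 0, -5.66, -1.98, 0, 0.6]
    - [0, 0, 0, -5.66, -1.98, 0, 0.8]
    - [0, 0, 0, -5.66, -1.98, 0, 1]
    - [0, 0, 0, -5.66, -1.98, 0, 1]
    - [0, 0, 0, -5.66, -1.98, 0, 1]
    - [0, 0, 0, -5.66, -1.98, 0, 1]
    - [0, 0, 0, 0, 0, 2, 1]
    - [0, 0, 0, 0, 0, 2, 1]

```text
t: 10.35
ee_pos: [0.4747, -0.2267, 0.1307]
orientation: [2.007, 2.417, 0.0]
ft_force: [-0.7, 1.0, 0.6]
opening: 0.088
finger_force: 0.0
```

Call:
apply_moves:
  commands:
    - [0, 0, 0, 0, 0, 0, 1]
    - [0, 0, 0, 0, 0, 0, 1]

```text
t: 10.6
ee_pos: [0.4753, -0.2259, 0.1319]
orientation: [2.004, 2.419, 0.0]
ft_force: [-0.7, -0.1, 1.3]
opening: 0.0881
finger_force: 0.0
```

```bash
python3 - <<'E'
from h import *
go(.4753,-.226,.0525,100.7)
c=vision.camera("wrist");g=cv2.cvtColor(c["color"],cv2.COLOR_BGR2GRAY);cv2.imwrite("pics/w4.png",c["color"])
E
```

```text
t 10.6 ee [ 0.4753 -0.2259  0.1319] xang 100.72 z [ 7.e-04 -6.e-04 -1.e+00] shift cm [-0.01 -0.01  7.94] F [-0.7 -0.1  1.3] open 0.0881
turn tz 0.0003
```

View pics/w4.png

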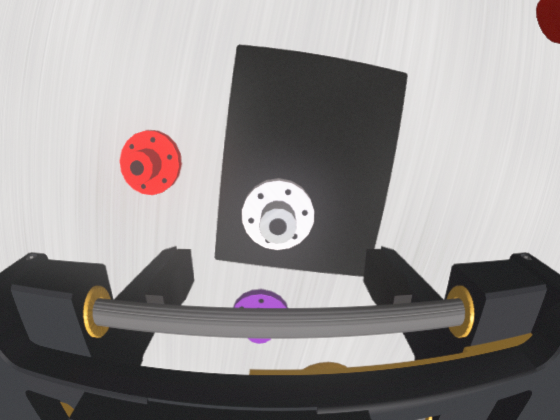

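The remaining silver blank is at (278,214), with its hub top at (277,226), centred between the fingers. The purple look-alike at (260,315) is clear of them.

```bash
python3 - <<'E'
from h import *
c=vision.camera("wrist")
for uv,z in(((278,214.5),.031),((277.5,226),.053)):print(ray(c,uv,z,True))
E
```

```text
[ 0.47491322 -0.22496922  0.031     ]
[ 0.47479754 -0.22606007  0.053     ]
```

Call:
apply_moves:
  commands:
    - [0, 0, 0, 0, 0, 3, 1]
    - [0, 0, 0, 0, 0, 3, 1]
    - [0, 0, 0, 0, 0, 1.45, 1]
    - [0, 0, 0, 0, 0, 0.5, 1]
    - [0, 0, 0, 0, 0, 0, 0.6]
    - [0, 0, 0, 0, 0, 0, 0.1]
    - [0, 0, 0, 0, 0, 0, 0.1]
    - [0, 0, 0, 0, 0, 0, 0.1]

```text
t: 11.7
ee_pos: [0.4751, -0.2259, 0.0521]
orientation: [2.004, 2.418, 0.0]
ft_force: [0.0, -0.0, 0.3]
opening: 0.0504
finger_force: 0.0
```

Call:
apply_moves:
  commands:
    - [0, 0, 0, 0, 0, 0, 0.1]
    - [0, 0, 0, 0, 0, 0, 0.1]
    - [0, 0, 0, 0, 0, 0, 0.1]
    - [0, 0, 0, 0, 0, 0, 0.1]

```text
t: 12.2
ee_pos: [0.475, -0.2258, 0.0518]
orientation: [-2.005, -2.419, -0.0]
ft_force: [-0.5, 0.3, 0.6]
opening: 0.0254
finger_force: 30.0
```

Call:
apply_moves:
  commands:
    - [0, 0, 0, 0, 0, -1.5, 0.1]
    - [0, 0, 0, 0, 0, -4, 0.1]
    - [0, 0, 0, 0, 0, -4, 0.1]
    - [0, 0, 0, 0, 0, -3, 0.1]
    - [0, 0, 0, 0, 0, 0, 0.1]

```text
t: 12.82
ee_pos: [0.4756, -0.2262, 0.1792]
orientation: [2.001, 2.415, 0.0]
ft_force: [-0.4, -0.1, -1.5]
opening: 0.0249
finger_force: 30.0
```

```bash
python3 - <<'E'
from h import *
o=np.array([.5289,.130]);p=o-.064*np.array([.9826,.1857]);print(p)
go(*p,.175,100.7)
E
```

```text
[0.4660136 0.1181152]
t 12.82 ee [ 0.4756 -0.2262  0.1792] xang 100.71 z [ 0.004  -0.0032 -1.    ] shift cm [34.01  5.46  0.31] F [-0.4 -0.1 -1.5] open 0.0249
turn tz 0.0002
```

Call:
apply_moves:
  commands:
    - [0, 0, 0, 5.67, 0.91, 0, 0.1]
    - [0, 0, 0, 5.67, 0.91, 0, 0.1]
    - [0, 0, 0, 5.67, 0.91, 0, 0.1]
    - [0, 0, 0, 5.67, 0.91, 0, 0.1]
    - [0, 0, 0, 5.67, 0.91, 0, 0.1]
    - [0, 0, 0, 5.67, 0.91, 0, 0.1]
    - [0, 0, 0, 0, 0, 4, 0.1]
    - [0, 0, 0, 0, 0, 2, 0.1]

```text
t: 13.82
ee_pos: [0.464, 0.1194, 0.1144]
orientation: [-2.001, -2.419, 0.004]
ft_force: [-0.0, -0.6, -1.1]
opening: 0.025
finger_force: 30.0
```

Call:
apply_moves:
  commands:
    - [0, 0, 0, 0, 0, 0, 0.1]
    - [0, 0, 0, 0, 0, 0, 0.1]
    - [0, 0, 0, 0, 0, 0, 0.1]

```text
t: 14.2
ee_pos: [0.4658, 0.1184, 0.1175]
orientation: [2.004, 2.418, 0.001]
ft_force: [-0.1, 0.3, -1.0]
opening: 0.025
finger_force: 30.0
```

```bash
python3 - <<'E'
from h import *
go(.466,.1182,.066,100.7)
E
```

```text
t 14.2 ee [0.4658 0.1184 0.1175] xang 100.68 z [ 0.0014 -0.     -1.    ] shift cm [-0.03  0.01  5.15] F [-0.1  0.3 -1. ] open 0.025
turn tz -0.0003
```

Call:
apply_moves:
  commands:
    - [0, 0, 0, 0, 0, 2.5, 0.1]
    - [0, 0, 0, -0.02, 0, 2.0, 0.1]
    - [0, 0, 0, 0, 0, 0.6, 0.1]
    - [0, 0, 0, 0, 0, 0, 0.1]
    - [0, 0, 0, 0, 0, 0, 0.1]
    - [0, 0, 0, 0, 0, 0.3, 0.1]
    - [0, 0, 0, 0, 0, 0.2, 0.1]

```text
t: 15.08
ee_pos: [0.4655, 0.1184, 0.0608]
orientation: [2.004, 2.419, 0.0]
ft_force: [-0.4, 0.8, -0.8]
opening: 0.025
finger_force: 30.0
```

Call:
apply_moves:
  commands:
    - [0, 0, 0, 0, 0, 0.2, 0.1]
    - [0, 0, 0, 0, 0, 0.1, 0.1]
    - [0, 0, 0, 0, 0, 0, 0.1]

```text
t: 15.45
ee_pos: [0.4655, 0.1184, 0.0577]
orientation: [-2.005, -2.419, 0.0]
ft_force: [-0.8, 0.1, -1.8]
opening: 0.0255
finger_force: 30.0
```

Call:
apply_moves:
  commands:
    - [0, 0, 0, 0, 0, 0.1, 0.1]
    - [0, 0, 0, 0, 0, 0.1, 0.1]
    - [0, 0, 0, 0, 0, 0, 0.1]

```text
t: 15.82
ee_pos: [0.4655, 0.1184, 0.0557]
orientation: [-2.004, -2.419, 0.0]
ft_force: [0.4, 0.1, -0.3]
opening: 0.0252
finger_force: 30.0
```

Below the rim with no force, so it has entered the pocket. I'll finish lowering and let go.

Call:
apply_moves:
  commands:
    - [0, 0, 0, 0, 0, 0.2, 0.1]
    - [0, 0, 0, 0, 0, 0.15, 0.1]
    - [0, 0, 0, 0, 0, 0.05, 0.1]
    - [0, 0, 0, 0, 0, 0, 0.1]
    - [0, 0, 0, 0, 0, 0, 0.45]
    - [0, 0, 0, 0, 0, 0, 0.45]
    - [0, 0, 0, 0, 0, 0, 0.45]

```text
t: 16.7
ee_pos: [0.4655, 0.1184, 0.0518]
orientation: [2.005, 2.419, 0.0]
ft_force: [-0.3, 0.0, 0.1]
opening: 0.0395
finger_force: 0.0
```

Call:
apply_moves:
  commands:
    - [0, 0, 0, 0, 0, -2, 0.45]
    - [0, 0, 0, 0, 0, -4, 0.45]
    - [0, 0, 0, 0, 0, -4, 0.6]
    - [0, 0, 0, 0, 0, -2, 0.6]
    - [0, 0, 0, 0, 0, 0, 0.6]

```text
t: 17.32
ee_pos: [0.4659, 0.1184, 0.1727]
orientation: [2.003, 2.417, 0.003]
ft_force: [-0.5, -0.5, -0.5]
opening: 0.0528
finger_force: 0.0
```

Call:
apply_moves:
  commands:
    - [0, 0, 0.18, 0, 0, 0, 0.6]
    - [0, 0, 0.18, 0, 0, 0, 0.6]
    - [0, 0, 0.18, 0, 0, 0, 0.6]
    - [0, 0, 0.18, 0, 0, 0, 0.6]
    - [0, 0, 0.18, 0, 0, 0, 0.6]
    - [0, 0, 0.18, 0, 0, 0, 0.6]
    - [0, 0, 0.18, 0, 0, 0, 0.6]
    - [0, 0, 0.18, 0, 0, 0, 0.6]

```text
t: 18.32
ee_pos: [0.465, 0.1184, 0.1703]
orientation: [-3.103, -0.487, 0.004]
ft_force: [0.2, -0.7, 0.4]
opening: 0.0525
finger_force: 0.0
```

Call:
apply_moves:
  commands:
    - [0, 0, 0.13, 0, 0, 0, 0.6]
    - [0, 0, 0, 0, 0, 0, 0.6]
    - [0, 0, 0, 0, 0, 0, 0.6]

```text
t: 18.7
ee_pos: [0.4653, 0.1184, 0.1711]
orientation: [-3.127, -0.298, 0.002]
ft_force: [0.0, -0.1, 0.5]
opening: 0.0531
finger_force: 0.0
```

```bash
python3 - <<'E'
from h import *
go(.4878,.173,.14,10.7)
E
```

```text
t 18.7 ee [0.4653 0.1184 0.1711] xang 10.89 z [-0.0011  0.     -1.    ] shift cm [ 3.25 -4.94  3.11] F [ 0.  -0.1  0.5] open 0.0531
turn tz 0.0034
```

Call:
apply_moves:
  commands:
    - [0, 0, 0.0034, 1.6, -2.47, 0, 0.6]
    - [0, 0, 0, 1.6, -2.47, 0, 0.6]
    - [0, 0, 0, 0.05, 0, 2.0, 0.6]
    - [0, 0, 0, 0, 0, 1.1, 0.6]
    - [0, 0, 0, 0, 0, 0, 0.6]
    - [0, 0, 0, 0, 0, 0, 0.6]
    - [0, 0, 0, 0, 0, 0, 0.6]

```text
t: 19.58
ee_pos: [0.4885, 0.1728, 0.1413]
orientation: [3.128, 0.289, 0.002]
ft_force: [-0.4, -0.3, 0.5]
opening: 0.0529
finger_force: 0.0
```

```bash
python3 - <<'E'
from h import *
go(.4878,.173,.076,10.7)
c=vision.camera("wrist");np.savez("w5.npz",K=c["camera_matrix"],T=c["extrinsics"])
a=c["color"];t=vision.camera("top")["color"]
L=cv2.resize(a,(480,360));r=cv2.resize(t[176:276,180:285],(300,286),interpolation=cv2.INTER_CUBIC)
o=np.zeros((360,780,3),np.uint8);o[:,:480]=L;o[:286,480:]=r
cv2.imwrite("pics/w5.png",o)
E
```

```text
t 19.57 ee [0.4885 0.1728 0.1413] xang 10.55 z [ 1.1e-03  1.0e-04 -1.0e+00] shift cm [-0.08 -0.03  6.53] F [-0.4 -0.3  0.5] open 0.0529
turn tz -0.0027
```

View pics/w5.png

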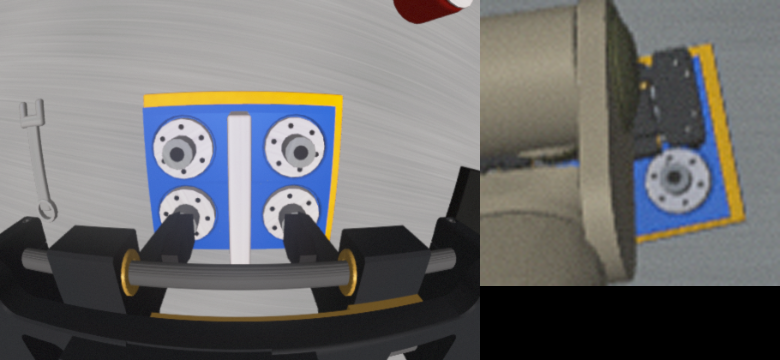

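All four blanks sit flat in their pockets, and the bar at (239,190) is centred between the fingers. Next: descend, grip and lift slowly.

Call:
apply_moves:
  commands:
    - [0, 0, -0.0027, -0.05, 0, 2.5, 0.6]
    - [0, 0, 0, 0, 0, 2.5, 0.6]
    - [0, 0, 0, 0, 0, 1.1, 0.6]
    - [0, 0, 0, 0, 0, 0.4, 0.6]
    - [0, 0, 0, 0, 0, 0, 0.6]
    - [0, 0, 0, 0, 0, 0, 0.6]
    - [0, 0, 0, 0, 0, 0, 0.6]

```text
t: 20.55
ee_pos: [0.488, 0.1729, 0.0762]
orientation: [-3.128, -0.293, -0.001]
ft_force: [0.2, 0.6, -0.5]
opening: 0.0529
finger_force: 0.0
```

```bash
python3 - <<'E'
from h import *
d=np.load("w5.npz");c=dict(camera_matrix=d["K"],extrinsics=d["T"])
print("bar far end",ray(c,(277.7,132),.087,True), "expect",np.array([.4878,.173])+.064*np.array([.9826,.1857]))
go(.4878,.173,.076,10.7)
E
```

```text
bar far end [0.55135633 0.1842279  0.087     ] expect [0.5506864 0.1848848]
t 20.55 ee [0.488  0.1729 0.0762] xang 10.71 z [ 9.e-04  1.e-04 -1.e+00] shift cm [-0.02 -0.01  0.02] F [ 0.2  0.6 -0.5] open 0.0529
turn tz 0.0002
```

Call:
apply_moves:
  commands:
    - [0, 0, 0, 0, 0, 0, 0.05]
    - [0, 0, 0, 0, 0, 0, 0.05]
    - [0, 0, 0, 0, 0, 0, 0.05]
    - [0, 0, 0, 0, 0, 0, 0.05]
    - [0, 0, 0, 0, 0, 0, 0.05]
    - [0, 0, 0, 0, 0, 0, 0.05]
    - [0, 0, 0, 0, 0, 0, 0.05]
    - [0, 0, 0, 0, 0, 0, 0.05]

```text
t: 21.55
ee_pos: [0.4878, 0.1728, 0.0758]
orientation: [3.128, 0.293, 0.0]
ft_force: [0.0, -2.7, 0.3]
opening: 0.0155
finger_force: 30.0
```

Call:
apply_moves:
  commands:
    - [0, 0, 0, 0, 0, -0.1, 0.05]
    - [0, 0, 0, 0, 0, -0.2, 0.05]
    - [0, 0, 0, 0, 0, -0.3, 0.05]
    - [0, 0, 0, 0, 0, -0.4, 0.05]
    - [0, 0, 0, 0, 0, -0.4, 0.05]
    - [0, 0, 0, 0, 0, -0.3, 0.05]
    - [0, 0, 0, 0, 0, -0.2, 0.05]
    - [0, 0, 0, 0, 0, 0, 0.05]

```text
t: 22.55
ee_pos: [0.4878, 0.1729, 0.0949]
orientation: [-3.128, -0.293, -0.0]
ft_force: [0.7, -0.8, -7.1]
opening: 0.0159
finger_force: 30.0
```

```bash
python3 - <<'E'
from h import *
go(.4878,.173,.176,10.7);print(get_state()['torque'],get_state()['finger_force'])
E
```

```text
t 22.55 ee [0.4878 0.1729 0.0949] xang 10.71 z [ 2.e-04  0.e+00 -1.e+00] shift cm [-0.   -0.01 -8.11] F [ 0.7 -0.8 -7.1] open 0.0159
turn tz 0.0002
[ 0.01238287  0.01686318 -0.04183249] 29.997376296669245
```

Carried weight is 7.1 N with negligible moment, so it is balanced. Continuing the lift.

Call:
apply_moves:
  commands:
    - [0, 0, 0, 0, 0, -0.4, 0.05]
    - [0, 0, 0, 0, 0, -0.7, 0.05]
    - [0, 0, 0, 0, 0, -1.0, 0.05]
    - [0, 0, 0, 0, 0, -1.2, 0.05]
    - [0, 0, 0, 0, 0, -1.2, 0.05]
    - [0, 0, 0, 0, 0, -1.2, 0.05]
    - [0, 0, 0, 0, 0, -1.0, 0.05]
    - [0, 0, 0, 0, 0, -0.7, 0.05]

```text
t: 23.55
ee_pos: [0.4878, 0.1729, 0.1694]
orientation: [-3.128, -0.293, -0.001]
ft_force: [-0.1, -0.5, -6.8]
opening: 0.0153
finger_force: 30.0
```

Call:
apply_moves:
  commands:
    - [0, 0, 0, 0, 0, -0.5, 0.05]
    - [0, 0, 0, 0, 0, -0.2, 0.05]
    - [0, 0, 0, 0, 0, 0, 0.05]
    - [0, 0, 0, 0, 0, 0, 0.05]
    - [0, 0, 0, 0, 0, 0, 0.05]
    - [0, 0, 0, 0, 0, 0, 0.05]
    - [0, 0, 0, 0, 0, 0, 0.05]
    - [0, 0, 0, 0, 0, 0, 0.05]

```text
t: 24.55
ee_pos: [0.4878, 0.1729, 0.1757]
orientation: [-3.128, -0.293, 0.0]
ft_force: [-0.5, 0.2, -6.3]
opening: 0.0156
finger_force: 30.0
```

```bash
python3 - <<'E'
from h import *
go(.4878,.173,.176,10.7);s=get_state();print(s['torque'],s['finger_force'],abs(s['joint_vel']).max())
# level check: compare wrist view of the carrier now against the view relation
c=vision.camera("wrist");cv2.imwrite("pics/w6.png",c["color"])
hsv=cv2.cvtColor(c["color"],cv2.COLOR_BGR2HSV);m=cv2.inRange(hsv,(100,120,60),(125,255,255))
print(m.sum()//255,cv2.boundingRect(m))
ys,xs=np.nonzero(m)
for y in range(ys.min()+5,ys.max(),25):
    x=xs[ys==y]; print(y,x.min(),x.max())
E
```

```text
t 24.55 ee [0.4878 0.1729 0.1757] xang 10.71 z [-1.e-04  0.e+00 -1.e+00] shift cm [ 0.   -0.01 -0.03] F [-0.5  0.2 -6.3] open 0.0156
turn tz 0.0002
[ 0.02716703 -0.04091488  0.05727079] 29.997402504086494 0.0016471328755712235
18542 (129, 123, 299, 145)
128 132 427
153 131 426
178 133 423
203 136 421
228 139 418
253 143 414
```

```bash
python3 - <<'E'
from h import *
c=vision.camera("wrist");K=c["camera_matrix"];T=c["extrinsics"];s=get_state()
M=R.from_rotvec(s['orientation']).as_matrix()
def px(v):
    p=T[:3,:3].T@(s['ee_pos']+M@np.array(v)-T[:3,3]);th=np.arctan2(np.hypot(*p[:2]),p[2]);d=p[:2]/np.hypot(*p[:2]);return K[:2,2]+K[0,0]*th*d
for tilt in(0,2):
    P=R.from_euler('y',tilt,degrees=True)
    print(tilt,[px(P.apply([x,y,.0488])).round(1) for x,y in((.07,.086),(.07,0.04),(.07,-.086),(-.02,.086),(-.02,-.086))])
m=cv2.inRange(cv2.cvtColor(c["color"],cv2.COLOR_BGR2HSV),(100,120,60),(125,255,255))
for u in(135,200,240,320,360,420):print(u,np.nonzero(m[:,u])[0].min())
E
```

```text
0 [array([428.2, 127.2]), array([351.5, 122.4]), array([126.5, 127.4]), array([411.8, 270.9]), array([143.1, 271. ])]
2 [array([430.2, 124.5]), array([352.6, 119.5]), array([124.4, 124.7]), array([411.9, 268.1]), array([143. , 268.1])]
135 128
200 124
240 123
320 123
360 124
420 127
```

```bash
python3 -c "
from rig import order
print(order.close_job())"
```

```text
the job is handed in; nothing more can be done
None
```

Both blanks are seated in the carrier's empty pockets, and the arm is holding the full carrier by its handle about 10 cm above the station, steady and level to about 0.5°; the job was handed in at about 25 s, though I did not view a picture after the lift.

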